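# Close the slide chamber with a warm glass cover

### The arm

A 7-joint arm with a two-finger parallel gripper is mounted at the origin on a cart in front of the work surface, level with it; the furniture and walls round the work are solid. World frame = base frame: x ahead of the robot, y to its left, z up, the work surface at z = 0. Lengths are in mm, angles in rad, forces in N, time in s.
With the tool pointing down it reaches from about 425 to 875 mm from the base axis. Payload 8.4 kg.
Tool frame: the origin (TCP) lies between the finger pads; the fingertips stand 8 mm ahead of it and the grasp point (between the pads) lies 11 mm behind it; z points along the fingers, y is the line along which they close (so a half turn about z gives the same grasp; the last joint's range is limited). The gripper opens to 87 mm and grips with 3 to 60 N. Pads are 19 mm wide; open, the fingers measure 117 mm over their backs; the gripper's body (75 mm by 190 mm) begins 51 mm behind the grasp point.
Start: joints at [-1.441, 0.333, 0.04, 1.465, -0.013, 1.343, -0.059], TCP at [147.429, 633.031, 230.546] pointing down, gripper open.
Joint ranges: [-2.58, 2.58], [-0.38, 2.09], [-1.3, 1.39], [0.25, 2.4], [-1.5, 4.64], [0.08, 2.09], [-2.65, 2.65]. Speed limits (rad/s): [2.22, 2.22, 2.79, 2.79, 3.14, 3.14, 3.14].

### API

Orientations are given as a rotation vector (axis times angle).
In Python, from rig import * gives the robot as it stands.
- The arm moves only by the shell command python3 -m pendant 'ROWS'. ROWS is JSON, one flat list of numbers, 7 for each row, row after row: the shift along the tool's x, y, z scaled (see below), then the turn, a rotation vector about the tool's x, y, z scaled (see below), then the opening, from -1 (shut) to 1 (fully open). In form: [x, y, z, ax, ay, az, hand, x, y, z, ax, ay, az, hand, ...]. A call has 1 to 10 rows; each row is the pose to reach, as a shift and turn from the pose commanded when the call began, along the tool's axes at that moment, turning the shorter way round; what a row does not reach only later rows make up. The controller multiplies each number of a shift by 40 cm and each number of a turn by pi rad. A row lasts 1/12 s, in which the tool goes at most 41.7 mm and 7.16 degrees, less where a joint would pass 70% of its speed; a pose out of reach is approached as far as the arm can. A call with a number of a shift or a turn outside -1 to 1 is refused whole. A call with a gripper value outside its range is refused whole. The fingers move at their own pace and stop on an object; the grip force is fixed at half the most. Time passes only in rows, so rows that repeat a pose let the fingers close. It gives the time, the measured TCP pose, the force, the opening and the grip force at its end, in the units of the state.
- sense(): the state, without advancing time (a new reading comes with each control period).
- get_image(name): name is "side" or "top"; returns a dict with "image" (420x560x3 uint8, blue, green, red), "vertical_fov" (degrees; the focal length in pixels is half the picture's height over the tangent of half this angle, whatever the lens; pixels are square), "cx", "cy" (the principal point, pixels), "R" (3x3) and "t" (3): a world point X has camera coordinates R X + t. Camera axes: x right, y down, z forward; pixel columns grow to the right and rows downward; lengths in mm; the calibration is good to about 2 mm. A picture is of the moment at which its call begins. There is no depth.
- job_done(): hands the job in; it is judged then, once.
Trained networks look in a picture, given as the dict that the camera call returned (one of the last four; its "shot" number tells which), for a name from the list of things; names that differ only in an ending like _2 or _b are one class to them, and where a whole thing is asked for, a point or a joint stands for the part that bears it (a point fixed in the world has none). Each returns a list of dicts, best first, with "p" (0 to 1); they miss things now and then, are a little off and sometimes report something else, mostly with a low value. They report only what shows in the picture. A call takes as long as a camera call. They do not tell look-alikes from the thing itself.
- spot_in(picture, thing): "rect" ([left, top, width, height] in pixels, round what is visible of it).
- outline_of(picture, thing): "mask" (420x560 bool, what is visible of it) and "rect" ([left, top, width, height] in pixels, round what is visible of it).
The state is a dict: "clock": time; "qpos": joint angles; "joint_vel": joint speeds; "effort": joint torques, N m; "eef_pos": TCP position; "orientation": TCP orientation; "wrist_force": force on the tool from outside, world axes, zero at the start; "wrist_torque": the same for the moment, N m; "gripper_width": finger opening in mm; "grip_force": force on a finger pad.
Only numpy, scipy, OpenCV 4.12 (cv2) and the standard library are available. Lean on these libraries where they do the work, as an engineer would, in place of code of your own. Each camera call takes 0.05 s, during which the arm holds its last target. There are 200 camera calls.

### The job

Two warm glass covers lie stacked in the railed bay of the slide warmer. Slide only the upper one out over the warmer's front edge until enough of it overhangs to pinch it by its two long sides, then lift it off, leaving the lower cover in its bay. Lay it flat on the rim of the slide chamber about a third open and slide it shut, square on the rim and fully home against the blue stop, feeling for the stop so that the loose chamber is not shoved along; set the fingers down slowly and press gently, since it is glass, and leave the other things where they stand.

Things in the scene. Friction and masses are not known exactly. Their poses are not given: they have to be found in the camera images.
- cover: upper glass cover, pale green satin plate 130 (x) x 62 (y) x 4 mm thick, 65 to 105 g, smooth: friction about 0.2 on the other cover, warmer and chamber, much more on the finger pads. Origin: centre of its underside; x along its length, away from the warmer's front edge; z up. It lies on the lower cover; the rails beside it stand 1 mm above its top, so its sides are out of reach until it overhangs
- spare: lower glass cover, same size and look, lying on the warmer's deck directly under the upper one. Same axes. A low front lip keeps it in the bay
- warmer: slide warmer, white case with black deck 168 (x) x 112 (y) mm, deck top 66 mm above the bench; does not move. Origin: centre of its underside; front faces -x, z up. The stacked covers start with their centres near x = -13 mm. Clear space in front below the deck edge, but for a small knob at y = -26 mm that sticks out 6 mm past the edge, below z = 45 mm
- warmer_edge (a point): middle of the deck's front edge, at deck height (warmer frame x = -84 mm, z = 66 mm). The bay begins here: aluminium rails along x on both sides, inner faces at y = +-33 mm, 9 mm high, flush with this edge; a front lip 2.5 mm high, over which the upper cover slides; a rear bar 5.5 mm high, its face at x = +56 mm
- chamber: slide chamber, white open trough with two microscope slides inside, 58 mm wide (y), flat rim 45 mm above the bench, on a 146 x 74 x 4 mm foot. It weighs 0.9 kg and stands loose: a level push of about 5 N shifts it. Origin: centre of its underside; z up. The rim runs along x from the near end (x = -66 mm) to the blue stop
- chamber_stop (a point): middle of the blue stop bar's near face, at rim height (chamber frame x = +60 mm, z = 45 mm); the bar stands 6 mm above the rim. A cover that is home touches it, with its centre at chamber x = -5 mm, and stands out 4 mm past the near end and 2 mm past each side
- lab_timer: bystander: grey-white wedge bench timer, 66 x 70 x 30 mm; origin: centre of its underside
- stain_1: bystander: white dropper bottle with purple cap, 35 mm across, 85 mm tall; origin: centre of its underside
- stain_3: bystander: white dropper bottle with blue cap, 35 mm across, 85 mm tall; origin: centre of its underside
- wash_bottle: bystander: white wash bottle with red cap and bent spout, 63 x 88 x 183 mm; origin: centre of its underside
- petri_2: bystander: closed petri dish with pink medium, 91 mm across, 15 mm high; origin: centre of its underside
Mind the look-alikes: they are no part of the job. What is shaped like the cover but pink is not meant.

How it is judged:
By the outcome, as a careful person would: the job done as asked, in the order asked, and still so for the second after the job is handed in, with the robot touching nothing.
It also fails if it takes over 61 s, if anything falls off the work surface, if the arm or the gripper's body presses on something with over 40 N, if the wrist force passes 120 N, or if a joint passes its speed limit or range.

## Working session

There is one attempt and no reset: what is moved stays moved. The work goes in short steps, Python scripts to look and compute and a shell command to move; the robot and the scene stay as the last step left them, time stands still between calls to the robot, and variables do not carry over. Pictures are saved under pics/ and viewed, at most 10 in all, crops included, and the job is handed in when it is done.

```bash
ls; mkdir -p pics
cat > h.py <<'E'
from rig import *
import numpy as np, cv2
def K(p):
    f=210/np.tan(np.radians(p["vertical_fov"])/2); return f
def proj(p,X):
    c=np.array(p["R"])@np.array(X,float)+np.array(p["t"]); f=K(p); return np.array([p["cx"]+f*c[0]/c[2],p["cy"]+f*c[1]/c[2]])
def back(p,uv,z):
    R=np.array(p["R"]);t=np.array(p["t"]);C=-R.T@t
    d=R.T@np.array([(uv[0]-p["cx"])/K(p),(uv[1]-p["cy"])/K(p),1.]); return C+d*(z-C[2])/d[2]
E
python3 - <<'E'
from h import *
s=sense(); print({k:np.round(v,3).tolist() for k,v in s.items()})
for n in ("side","top"):
    p=get_image(n); cv2.imwrite(f"pics/{n}0.png",p["image"])
    print(n,p["vertical_fov"],p["cx"],p["cy"],np.round(-np.array(p["R"]).T@np.array(p["t"])),np.round(p["R"],2).tolist())
    for t in ["cover","spare","warmer","chamber","chamber_stop","lab_timer","stain_1","stain_3","wash_bottle","petri_2"]:
        print(t,[(round(d["p"],2),[round(float(v)) for v in d["rect"]]) for d in spot_in(p,t)[:4]])
E
```

```text
pics
{'clock': 0.0, 'qpos': [-1.441, 0.334, 0.04, 1.466, -0.013, 1.343, -0.058], 'joint_vel': [-0.0, -0.0, 0.001, -0.001, 0.001, 0.001, -0.001], 'effort': [0.001, -65.634, 1.336, -40.38, -0.06, 0.045, 0.0], 'eef_pos': [147.342, 632.628, 229.673], 'orientation': [-0.359, -3.121, 0.002], 'wrist_force': [-0.479, -0.272, 0.93], 'wrist_torque': [0.016, -0.009, -0.025], 'grip_force': 0.0, 'gripper_width': 87.141}
side 47.13531307847077 284.7818540446807 207.13344683152988 [ 649. 1221.  603.] [[-1.0, 0.07, 0.01], [0.03, 0.42, -0.91], [-0.07, -0.9, -0.42]]
cover [(0.81, [306, 211, 36, 24]), (0.43, [213, 224, 39, 90])]
spare []
warmer [(0.93, [253, 162, 57, 32])]
chamber [(0.98, [275, 236, 60, 37])]
chamber_stop [(0.71, [273, 235, 61, 36])]
lab_timer [(0.58, [254, 205, 28, 19])]
stain_1 [(0.86, [238, 194, 8, 32]), (0.48, [238, 186, 8, 15]), (0.29, [255, 163, 56, 32])]
stain_3 [(0.86, [238, 194, 8, 32]), (0.48, [238, 186, 8, 15]), (0.29, [255, 163, 56, 32])]
wash_bottle [(0.66, [211, 223, 44, 89])]
petri_2 [(0.81, [279, 282, 49, 32])]
top 50.161901202149444 283.7545489611126 211.6211985790557 [ 434.   63. 1117.] [[-0.01, -1.0, -0.01], [-0.99, 0.01, -0.14], [0.14, 0.01, -0.99]]
cover [(0.81, [265, 248, 61, 44]), (0.75, [397, 200, 38, 60])]
spare [(0.18, [297, 191, 34, 29])]
warmer [(0.63, [386, 190, 57, 75])]
chamber [(0.56, [200, 207, 38, 64])]
chamber_stop [(0.89, [200, 210, 35, 59]), (0.33, [294, 169, 14, 21])]
lab_timer [(0.87, [295, 190, 35, 35])]
stain_1 [(0.67, [320, 172, 10, 13]), (0.63, [295, 169, 13, 21])]
stain_3 [(0.67, [320, 172, 10, 13]), (0.63, [295, 169, 13, 21])]
wash_bottle [(0.6, [125, 147, 43, 43])]
petri_2 [(0.71, [133, 218, 36, 32]), (0.15, [400, 253, 18, 8])]
```

Run:
```python
import cv2,numpy as np
a=cv2.imread("pics/side0.png");b=cv2.imread("pics/top0.png")
cv2.imwrite("pics/s1.png",cv2.resize(a[140:340,170:370],None,fx=3,fy=3,interpolation=cv2.INTER_CUBIC))
cv2.imwrite("pics/t1.png",cv2.resize(b[130:330,100:460],None,fx=2.2,fy=2.2,interpolation=cv2.INTER_CUBIC))
```

```text
(no output)
```

View pics/s1.png

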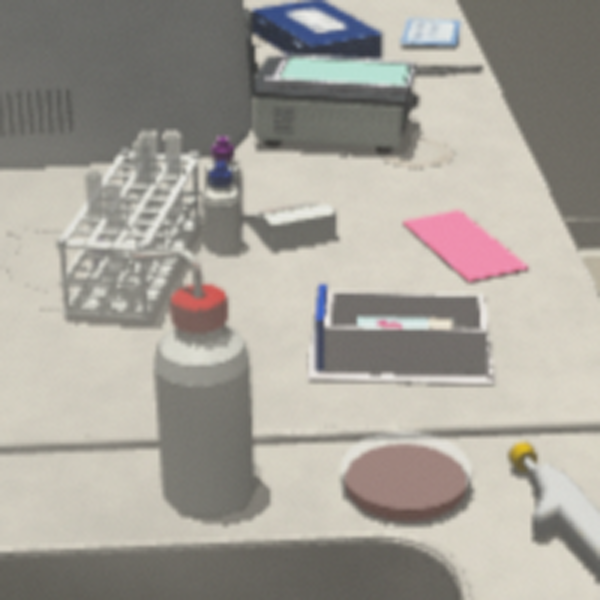

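View pics/t1.png

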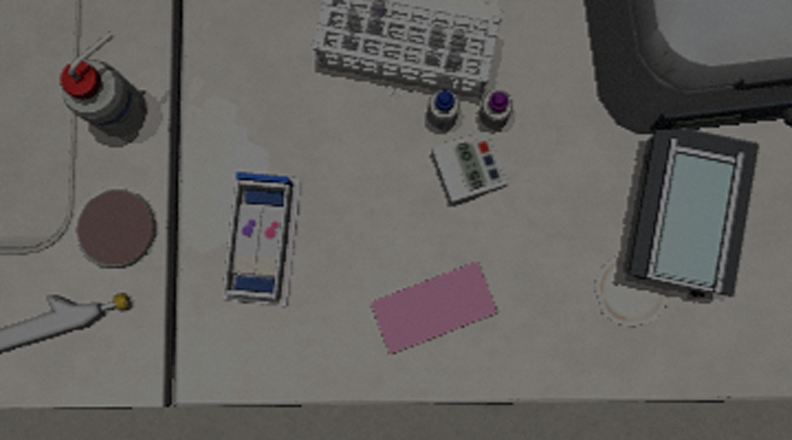

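```bash
cat >> h.py <<'E'
from scipy.optimize import least_squares
def quad(mask):
    m=mask.astype(np.uint8); n,l,st,_=cv2.connectedComponentsWithStats(m); k=1+np.argmax(st[1:,4]); m=(l==k).astype(np.uint8)
    c=max(cv2.findContours(m,cv2.RETR_EXTERNAL,cv2.CHAIN_APPROX_NONE)[0],key=len)
    return m,c[:,0,:].astype(float)
def green(p):
    im=p["image"].astype(int); b,g,r=im[...,0],im[...,1],im[...,2]
    return (g-r>8)&(abs(b-g)<25)&(g>=b)
def rectW(P,L=130,W=62,n=1):
    x,y,z,a=P; c,s=np.cos(a),np.sin(a)
    return [np.array([x+c*u-s*v,y+s*u+c*v,z]) for u,v in ((-L/2,-W/2),(L/2,-W/2),(L/2,W/2),(-L/2,W/2))]
def soft(p,P,L,W):
    q=np.array([proj(p,X) for X in rectW(P,L,W)]); S=8; m=np.zeros((420*S//2,560*S//2),np.uint8)
    return q
E
python3 - <<'E'
from h import *
a=cv2.imread("pics/side0.png");b=cv2.imread("pics/top0.png")
def z(im,x,y,w,h): return cv2.resize(im[y:y+h,x:x+w],(400,300),interpolation=cv2.INTER_CUBIC)
cv2.imwrite("pics/c.png",np.vstack([np.hstack([z(b,376,186,80,84),z(b,190,200,56,74)]),np.hstack([z(a,245,155,72,44),z(a,268,230,72,44)])]))
for n in("top","side"):
    p=get_image(n); m,c=quad(green(p)); print(n,m.sum(),cv2.boundingRect(m),cv2.minAreaRect(c.astype(np.float32)))
    x,y,w,h=cv2.boundingRect(m); print(np.round(p["image"][y+h//2,x-6:x+6]).tolist())
    print(cv2.approxPolyDP(c.astype(np.float32).reshape(-1,1,2),3,True)[:,0].tolist())
E
```

```text
top 1218 (398, 200, 36, 60) ((415.3653259277344, 229.65452575683594), (27.17723274230957, 56.85069274902344), 10.124671936035156)
[[45, 42, 42], [42, 39, 38], [43, 42, 41], [43, 42, 41], [45, 42, 41], [28, 27, 27], [30, 30, 31], [113, 113, 113], [127, 126, 126], [65, 66, 64], [106, 107, 98], [121, 122, 110]]
[[407.0, 200.0], [398.0, 251.0], [400.0, 255.0], [422.0, 259.0], [433.0, 205.0]]
side 330 (263, 158, 44, 11) ((284.5845031738281, 163.0637969970703), (42.984527587890625, 8.162361145019531), 3.3664605617523193)
[[100, 101, 98], [95, 94, 91], [95, 94, 93], [97, 96, 93], [118, 117, 116], [174, 172, 173], [189, 189, 188], [181, 188, 170], [200, 214, 177], [210, 223, 183], [209, 223, 182], [211, 224, 183]]
[[263.0, 164.0], [304.0, 168.0], [306.0, 162.0], [268.0, 158.0]]
```

View pics/c.png

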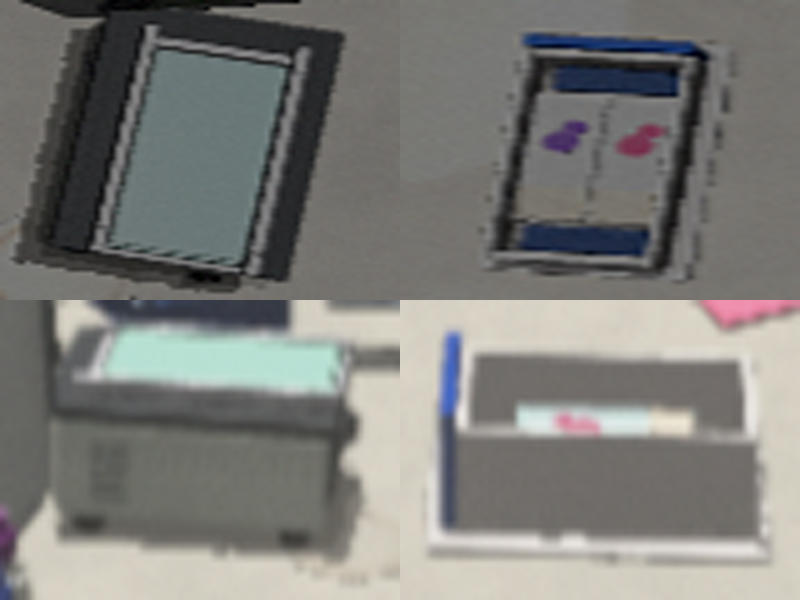

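```bash
cat >> h.py <<'E'
from scipy.optimize import minimize
def rend(p,Xs):
    q=np.array([proj(p,X) for X in Xs]); m=np.zeros((420*4,560*4),np.uint8)
    cv2.fillPoly(m,[np.round(((q+.5)*4-.5)*16).astype(np.int32)],255,shift=4)
    return cv2.resize(m,(560,420),interpolation=cv2.INTER_AREA)/255.
def gimg(p,roi):
    im=p["image"].astype(float); g=im[...,1]-im[...,2]; x,y,w,h=roi; o=np.zeros_like(g); o[y:y+h,x:x+w]=g[y:y+h,x:x+w]
    big=np.sort(o[o>5]); ref=np.median(big[len(big)//3:]); return np.clip(o/ref,0,1)
def fitcover(ps,P0,rois,fixz=None):
    G=[gimg(p,r) for p,r in zip(ps,rois)]
    def cost(v):
        P=[v[0],v[1],v[2] if fixz is None else fixz,v[3]/50]
        return sum(((rend(p,rectW(P))-g)**2).sum() for p,g in zip(ps,G))
    best=min((minimize(cost,np.array([P0[0],P0[1],P0[2],P0[3]*50])+d,method="Nelder-Mead",options=dict(initial_simplex=np.array([P0[0],P0[1],P0[2],P0[3]*50])+d+np.vstack([np.zeros(4),np.eye(4)*6]),maxiter=400)) for d in (0,np.array([3,-3,3,2.]))),key=lambda r:r.fun)
    v=best.x; return np.array([v[0],v[1],v[2] if fixz is None else fixz,v[3]/50]),best.fun
E
cat > m1.py <<'E'
from h import *
pt=get_image("top");ps=get_image("side")
c0=back(pt,(415.4,229.7),74); print("c0",c0.round(1), back(ps,(284.6,163),74).round(1))
rt=(385,190,60,80);rs=(250,150,70,22)
for nm,a,b,fz in(("both",[pt,ps],[rt,rs],None),("top74",[pt],[rt],74),("side74",[ps],[rs],74),("both74",[pt,ps],[rt,rs],74)):
    P,f=fitcover(a,[c0[0],c0[1],74,-.17],b,fz); print(nm,P[:3].round(1),np.degrees(P[3]).round(2),round(f,1))
def pc(u,v,x,y,sx,sy): return ((u+.5)/sx-.5+x,(v+.5)/sy-.5+y)
T=[((-66,29,45),pc(90,258,190,200,400/56,300/74)),((-66,-29,45),pc(255,265,190,200,400/56,300/74)),((60,29,45),pc(127,52,190,200,400/56,300/74)),((60,-29,45),pc(293,59,190,200,400/56,300/74))]
S=[((60,29,45),pc(57,130,268,230,400/72,300/44)),((-66,29,45),pc(355,137,268,230,400/72,300/44)),((-66,-29,45),pc(345,58,268,230,400/72,300/44)),((73,37,0),pc(30,254,268,230,400/72,300/44)),((-73,37,0),pc(368,260,268,230,400/72,300/44))]
def W(v,X):
    c,s=np.cos(v[3]),np.sin(v[3]); return [v[0]+c*X[0]-s*X[1],v[1]+s*X[0]+c*X[1],X[2]+v[2]]
def fit(sets,fz=False):
    f=lambda v:np.concatenate([proj(p,W([v[0],v[1],0 if fz else v[2],v[3]],X))-uv for p,L in sets for X,uv in L])
    r=least_squares(f,[550,200,0,0],x_scale=[10,10,10,.05]); return r.x,r.fun
for nm,s,fz in(("both",[(pt,T),(ps,S)],False),("top",[(pt,T)],True),("side",[(ps,S)],True),("both0",[(pt,T),(ps,S)],True)):
    v,r=fit(s,fz); print(nm,v[:3].round(1),np.degrees(v[3]).round(2),r.reshape(-1,2).round(1).tolist())
# blue bar
for p in(pt,ps):
    im=p["image"].astype(int); m=(im[...,0]-im[...,2]>40); x,y,w,h=(200,200,46,20) if p is pt else (268,230,16,44)
    mm=np.zeros_like(m);mm[y:y+h,x:x+w]=m[y:y+h,x:x+w]; yy,xx=np.nonzero(mm); print(len(xx),xx.mean(),yy.mean(),np.polyfit(xx,yy,1) if p is pt else "",xx.min(),xx.max(),yy.min(),yy.max())
# overlay
v=fit([(pt,T),(ps,S)],True)[0]; print(v)
out=[]
P,_=fitcover([pt,ps],[c0[0],c0[1],74,-.17],[rt,rs],74)
for p,(x,y,w,h) in((pt,(376,186,80,84)),(pt,(190,200,56,74)),(ps,(245,155,72,44)),(ps,(268,230,72,44))):
    I=cv2.resize(p["image"][y:y+h,x:x+w],(400,300),interpolation=cv2.INTER_CUBIC)
    polys=[rectW(P)]+[[W(v,X) for X in L] for L in ([(-66,-29,45),(60,-29,45),(60,29,45),(-66,29,45)],[(-73,-37,0),(73,-37,0),(73,37,0),(-73,37,0)])]
    for L in polys:
        q=np.array([((proj(p,X)+.5-[x,y])*[400/w,300/h]-.5) for X in L]); cv2.polylines(I,[np.round(q*16).astype(np.int32)],True,(0,0,255),1,cv2.LINE_AA,4)
    out.append(I)
cv2.imwrite("pics/ov1.png",np.vstack([np.hstack(out[:2]),np.hstack(out[2:])]))
E
python3 m1.py
```

```text
c0 [ 537.3 -234.6   74. ] [ 537.9 -236.    74. ]
both [ 538.5 -234.4   74.1] -12.53 98.3
top74 [ 538.3 -234.3   74. ] -13.02 54.2
side74 [ 537.3 -233.3   74. ] -12.83 43.0
both74 [ 538.2 -234.4   74. ] -13.0 97.8
both [528.2 233.8  -1.7] -5.23 [[-0.5, 0.3], [0.6, 0.6], [-0.1, -1.0], [0.5, -0.9], [-0.3, 0.2], [0.7, -0.1], [0.8, -0.6], [-1.1, 0.4], [0.7, 0.4]]
top [ 5.275e+02  2.339e+02 -1.000e-01] -5.2 [[-0.6, 0.6], [0.5, 0.8], [-0.3, -0.8], [0.3, -0.7]]
side [529.  235.9 -36. ] -5.06 [[-0.5, 0.1], [0.6, -0.3], [0.6, -0.8], [-1.3, 0.3], [0.6, 0.2]]
both0 [528.2 234.3 -18.2] -5.29 [[-0.8, 0.3], [0.3, 0.6], [-0.4, -1.1], [0.2, -0.9], [-0.3, -0.3], [0.8, -0.6], [0.9, -1.1], [-1.1, -0.1], [0.8, -0.1]]
65 218.63076923076923 210.6153846153846 [5.6657003e-02 1.9822842e+02] 207 230 208 219
36 276.5 240.5  275 278 235 246
[ 5.28239621e+02  2.34334493e+02 -1.82304049e+01 -9.23678881e-02]
```

View pics/ov1.png

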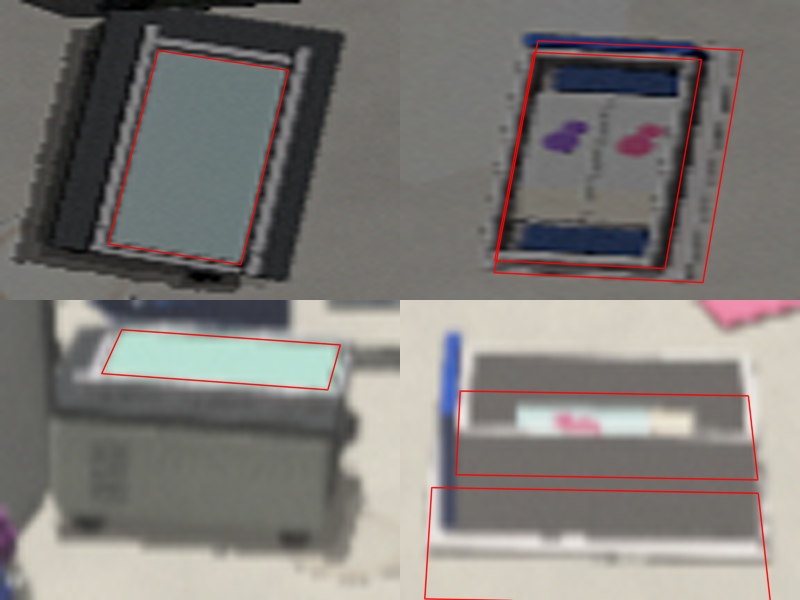

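Side view shows the warmer with the green covers at about px (284,163), the chamber at (305,254) with the blue stop on its +x side. The pink plate at about px (324,222) side and (297,270) top is the look-alike. The choice is the green plate in the railed bay: fit (538,-234,74), yaw -13°, and the height matches the text. Chamber is about (528,234), yaw -5.2°.

```bash
cat > calc.py <<'E'
import sys; from h import *
from scipy.spatial.transform import Rotation as Ro
# usage: calc.py x y z yawdeg  -> tool shift /400 , turn /pi, from measured pose
s=sense(); R=Ro.from_rotvec(s["orientation"]); p=np.array(s["eef_pos"])
x,y,z,a=map(float,sys.argv[1:5]); a=np.radians(a)
T=Ro.from_matrix(np.array([[-np.cos(a),-np.sin(a),0],[-np.sin(a),np.cos(a),0],[0,0,-1]]))
T=T if True else T
print("t",s["clock"],"pos",p.round(1),"F",np.round(s["wrist_force"],1),"w",round(s["gripper_width"],1),"shift",((R.inv().apply(np.array([x,y,z])-p))/400).round(4),"turn",((R.inv()*T).as_rotvec()/np.pi).round(4),"q",np.round(s["qpos"],2))
E
python3 -m pendant '[-0.861,-0.577,0,0,0,0,1,-0.861,-0.577,0,0,0,0,1,-0.861,-0.577,0,0,0,0,1,-0.861,-0.577,0,0,0,0,1,-0.861,-0.577,0,0,0,0,1,-0.861,-0.577,0,0,0,0,1,-0.861,-0.577,0,0,0,0,1,-0.861,-0.577,0,0,0,0,1,-0.861,-0.577,0,0,0,0,1,-0.861,-0.577,0,0,0,0,1]'
python3 calc.py 520 -20 200 -13
```

```text
clock: 2.13
eef_pos: [431.9, 328.1, 231.0]
orientation: [0.359, 3.121, 0.001]
wrist_force: [0.2, 0.6, -0.1]
gripper_width: 86.9
grip_force: 0.0
t 2.1333 pos [431.9 328.1 231. ] F [ 0.2  0.6 -0.1] w 86.9 shift [-0.4124 -0.7974  0.077 ] turn [ 0.0002  0.0001 -0.0008] q [-1.    0.11  0.3   1.74 -0.03  1.29  0.64]
```

```bash
python3 -m pendant '[-0.41,-0.8,0.077,0,0,0,-0.72,-0.41,-0.8,0.077,0,0,0,-0.72,-0.41,-0.8,0.077,0,0,0,-0.72,-0.41,-0.8,0.077,0,0,0,-0.72,-0.41,-0.8,0.077,0,0,0,-0.72,-0.41,-0.8,0.077,0,0,0,-0.72,-0.41,-0.8,0.077,0,0,0,-0.72,-0.41,-0.8,0.077,0,0,0,-0.72,-0.41,-0.8,0.077,0,0,0,-0.72,-0.41,-0.8,0.077,0,0,0,-0.72]' | tail -2
python3 calc.py 557.5 -238.5 130 -13
```

```text
gripper_width: 28.1
grip_force: 0.0
t 2.9667 pos [518.1 -25.8 199.9] F [ 0.2  0.1 -0.9] w 28.1 shift [-0.2206 -0.4934  0.1759] turn [-0.0006  0.0004 -0.0033] q [-0.62  0.08  0.62  1.85 -0.05  1.23  1.35]
```

```bash
python3 -m pendant '[-0.22,-0.493,0.176,0,0,-0.003,-0.72,-0.22,-0.493,0.176,0,0,-0.003,-0.72,-0.22,-0.493,0.176,0,0,-0.003,-0.72,-0.22,-0.493,0.176,0,0,-0.003,-0.72,-0.22,-0.493,0.176,0,0,-0.003,-0.72,-0.22,-0.493,0.176,0,0,-0.003,-0.72,-0.22,-0.493,0.176,0,0,-0.003,-0.72,-0.22,-0.493,0.176,0,0,-0.003,-0.72,-0.22,-0.493,0.176,0,0,-0.003,-0.72]' | tail -2
python3 calc.py 557.5 -238.5 90 -13
python3 - <<'E'
from h import *
out=[]
for n,(x,y,w,h) in(("top",(376,176,80,100)),("side",(235,90,90,110))):
    p=get_image(n); out.append(cv2.resize(p["image"][y:y+h,x:x+w],(400,490),interpolation=cv2.INTER_CUBIC))
    s=sense(); print(n,proj(p,np.array(s["eef_pos"])-[0,0,8]),(proj(p,np.array(s["eef_pos"])-[0,0,8])-[x,y])*[400/w,490/h])
cv2.imwrite("pics/g1.png",np.hstack(out))
E
```

```text
gripper_width: 12.2
grip_force: 0.0
t 3.7167 pos [ 558.9 -229.6  129.4] F [-0.2  0.6  0.8] w 12.2 shift [-0.0014 -0.0224  0.0985] turn [ 0.0002 -0.0001  0.0027] q [-0.26  0.38  0.72  1.73 -0.27  1.13  1.89]
top [418.43987111 217.82161294] [212.19935554 204.92590341]
side [278.10564742 149.58810281] [191.58065518 265.43791252]
```

View pics/g1.png

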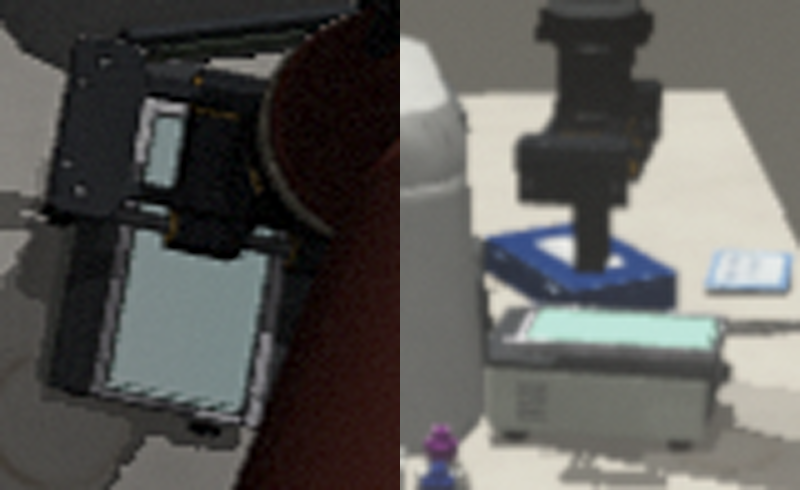

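```bash
python3 calc.py 557.5 -238.5 86 -13; python3 -m pendant '[0,-0.022,0.05,0,0,0,-0.72,0,-0.022,0.08,0,0,0,-0.72,0,-0.022,0.1,0,0,0,-0.72,0,-0.022,0.1,0,0,0,-0.72]' >/dev/null; python3 calc.py 557.5 -238.5 83 -13
```

```text
t 3.8167 pos [ 559.2 -229.   129.8] F [ 0.2 -0.   0.2] w 12.3 shift [-0.0008 -0.0242  0.1095] turn [0.0003 0.0002 0.0031] q [-0.26  0.37  0.72  1.73 -0.27  1.13  1.89]
t 4.15 pos [ 555.9 -237.7   87.6] F [0.1 0.1 0.3] w 12.0 shift [-0.0045 -0.001   0.0115] turn [ 0.0002 -0.0009  0.0027] q [-0.23  0.43  0.7   1.77 -0.31  1.06  1.94]
```

```bash
f(){ grep -E "eef|wrist_f" | tr '\n' ' '; echo; }
python3 -m pendant '[0,0,0.003,0,0,0.003,-0.72,0,0,0.006,0,0,0.003,-0.72]'|f
python3 -m pendant '[0,0,0.0025,0,0,0,-0.72,0,0,0.0025,0,0,0,-0.72]'|f
python3 -m pendant '[0,0,0.0025,0,0,0,-0.72,0,0,0.0025,0,0,0,-0.72]'|f
```

```text
eef_pos: [557.2, -239.0, 87.5] wrist_force: [1.1, -0.0, 0.3] 
eef_pos: [557.0, -239.2, 86.3] wrist_force: [-0.1, -0.2, -0.3] 
eef_pos: [556.8, -239.3, 85.1] wrist_force: [0.5, -0.1, -1.0]
```

```bash
f(){ grep -E "eef|wrist_f" | tr '\n' ' '; echo; }
for i in 1; do
python3 -m pendant '[0,0,0.002,0,0,0,-0.72,0,0,0.002,0,0,0,-0.72]'|f
python3 -m pendant '[0,0,0.0015,0,0,0,-0.72,0,0,0.0015,0,0,0,-0.72]'|f
python3 -m pendant '[0,0,0.001,0,0,0,-0.72,0,0,0.001,0,0,0,-0.72]'|f
done
```

```text
eef_pos: [556.7, -239.3, 84.1] wrist_force: [0.0, -0.2, -0.1] 
eef_pos: [556.7, -239.4, 83.5] wrist_force: [-0.0, 0.8, 0.3] 
eef_pos: [556.7, -239.4, 83.1] wrist_force: [0.2, -0.2, 1.1]
```

```bash
f(){ grep -E "eef|wrist_f" | tr '\n' ' '; echo; }
python3 -m pendant '[0,0,0.001,0,0,0,-0.72,0,0,0.001,0,0,0,-0.72]'|f
python3 -m pendant '[0,0,0.001,0,0,0,-0.72,0,0,0.001,0,0,0,-0.72]'|f
```

```text
eef_pos: [556.7, -239.3, 82.7] wrist_force: [0.3, 0.6, 0.2] 
eef_pos: [556.8, -239.4, 82.6] wrist_force: [-0.6, 0.8, 2.1]
```

```bash
f(){ grep -E "eef|wrist_f" | tr '\n' ' '; echo; }
python3 -m pendant '[0,0,0.0006,0,0,0,-0.72,0,0,0.0006,0,0,0,-0.72]'|f
python3 -m pendant '[0,0,0.0005,0,0,0,-0.72,0,0,0.0005,0,0,0,-0.72]'|f
```

```text
eef_pos: [556.9, -239.5, 82.6] wrist_force: [0.0, -0.2, 4.7] 
eef_pos: [557.0, -239.5, 82.5] wrist_force: [-1.2, 1.0, 7.2]
```

```bash
f(){ grep -E "eef|wrist_f" | tr '\n' ' '; echo; }
python3 -m pendant '[0.003,0,0,0,0,0,-0.72,0.008,0,0,0,0,0,-0.72,0.014,0,0,0,0,0,-0.72,0.02,0,0,0,0,0,-0.72,0.025,0,0,0,0,0,-0.72,0.025,0,0,0,0,0,-0.72]'|f
python3 - <<'E'
from h import *
ps=get_image("side");P,f=fitcover([ps],[530,-232,74,-.227],[(250,150,90,26)],74); print(P.round(2),f)
E
```

```text
eef_pos: [547.2, -237.3, 82.5] wrist_force: [-1.2, -0.1, 6.1] 
[ 5.3152e+02 -2.3143e+02  7.4000e+01 -2.1000e-01] 64.28340794196322
```

```bash
f(){ grep -E "eef|wrist_f" | tr '\n' ' '; echo; }
python3 -m pendant '[0.006,0,0,0,0,0,-0.72,0.012,0,0,0,0,0,-0.72,0.018,0,0,0,0,0,-0.72,0.024,0,0,0,0,0,-0.72,0.03,0,0,0,0,0,-0.72,0.036,0,0,0,0,0,-0.72,0.042,0,0,0,0,0,-0.72,0.048,0,0,0,0,0,-0.72,0.054,0,0,0,0,0,-0.72,0.056,0,0,0,0,0,-0.72]'|f
python3 -m pendant '[0.006,0,0,0,0,0,-0.72,0.012,0,0,0,0,0,-0.72,0.018,0,0,0,0,0,-0.72,0.024,0,0,0,0,0,-0.72,0.03,0,0,0,0,0,-0.72,0.036,0,0,0,0,0,-0.72,0.042,0,0,0,0,0,-0.72,0.048,0,0,0,0,0,-0.72,0.054,0,0,0,0,0,-0.72,0.056,0,0,0,0,0,-0.72]'|f
python3 - <<'E'
from h import *
out=[]
for n,(x,y,w,h) in(("top",(376,176,80,100)),("side",(235,90,90,110))):
    p=get_image(n); out.append(cv2.resize(p["image"][y:y+h,x:x+w],(400,490),interpolation=cv2.INTER_CUBIC))
cv2.imwrite("pics/g2.png",np.hstack(out))
E
```

```text
eef_pos: [525.6, -232.3, 82.5] wrist_force: [1.3, -0.7, 5.4] 
eef_pos: [503.7, -227.2, 82.5] wrist_force: [0.5, 0.1, 5.0]
```

View pics/g2.png

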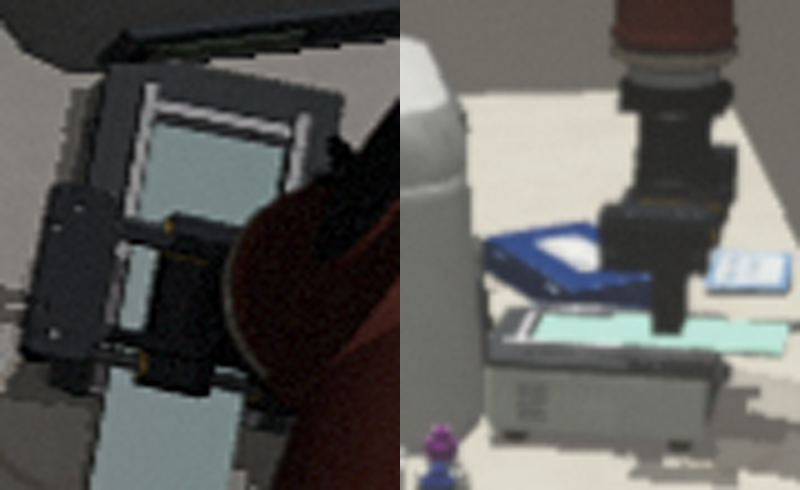

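Top view shows the upper cover out over the front edge (panel (170,440)), and the lower one still in the bay (panel (210,170)). Side view shows the overhang at panel (760,335). The fingers can come up and go round to the front.

```bash
f(){ grep -E "eef|wrist_f" | tr '\n' ' '; echo; }
python3 -m pendant '[0,0,-0.01,0,0,0,-0.72,0,0,-0.03,0,0,0,-0.72,0,0,-0.07,0,0,0,0,0.01,0,-0.09,0,0,0,1,0.06,0,-0.09,0,0,0,1,0.12,0,-0.09,0,0,0,1,0.13,0,-0.09,0,0,0,1,0.13,0,-0.09,0,0,0,1,0.13,0,-0.09,0,0,0,1]'|f
python3 calc.py 453 -214.6 62 -13
python3 - <<'E'
from h import *
p=get_image("side"); im=p["image"].astype(int)
# lower and upper
P,f=fitcover([p],[485,-222,74,-.227],[(230,150,110,26)],74); print(P.round(2),f)
g=gimg(p,(240,150,90,30)); 
for r in range(154,176): print(r,np.nonzero(g[r]>.5)[0][[0,-1]] if (g[r]>.5).any() else "")
E
```

```text
eef_pos: [453.2, -214.8, 118.4] wrist_force: [0.3, 0.6, -0.6] 
t 8.8833 pos [ 453.2 -214.8  118.4] F [ 0.3  0.6 -0.6] w 50.6 shift [0.0009 0.0004 0.141 ] turn [ 0.0003  0.0004 -0.0005] q [-0.35  0.14  0.77  1.99 -0.12  1.05  1.81]
[ 4.8795e+02 -2.2187e+02  7.4000e+01 -2.5000e-01] 120.4569985334854
154 [316 321]
155 
156 
157 
158 
159 
160 [268 288]
161 [267 307]
162 [266 321]
163 [266 322]
164 [265 321]
165 [265 321]
166 [271 321]
167 [289 321]
168 [305 320]
169 [319 320]
170 
171 
172 
173 
174 
175
```

```bash
f(){ grep -E "eef|wrist_f|width" | tr '\n' ' '; echo; }
python3 -m pendant '[0,0,0,0,0,0,1,0,0,0,0,0,0,1,0,0,0,0,0,0,1,0,0,0,0,0,0,1,0,0,0,0,0,0,1]'|f
python3 - <<'E'
from h import *
for n in("side","top"):
    p=get_image(n); print([proj(p,X).round(1).tolist() for X in rectW([485,-222,74,np.radians(-13)])])
E
```

```text
eef_pos: [452.7, -215.2, 117.8] wrist_force: [-0.0, 0.1, -0.0] gripper_width: 84.1 
[[322.5, 162.1], [282.8, 159.8], [279.8, 166.3], [320.9, 168.7]]
[[419.5, 283.0], [429.2, 227.8], [402.9, 222.2], [392.8, 277.1]]
```

```bash
f(){ grep -E "eef|wrist_f|width|grip_f" | tr '\n' ' '; echo; }
python3 -m pendant '[0,0,0.05,0,0,0,1,0,0,0.09,0,0,0,1,0,0,0.12,0,0,0,1,0,0,0.14,0,0,0,1,0,0,0.142,0,0,0,1,0,0,0.142,0,0,0,1]'|f
python3 -m pendant '[0,0,0,0,0,0,0.6,0,0,0,0,0,0,0.55,0,0,0,0,0,0,0.52,0,0,0,0,0,0,0.5,0,0,0,0,0,0,0.48,0,0,0,0,0,0,0.46,0,0,0,0,0,0,0.46]'|f
```

```text
eef_pos: [452.5, -215.3, 61.0] wrist_force: [-0.1, 0.7, 0.1] gripper_width: 86.7 grip_force: 0.0 
eef_pos: [452.7, -215.1, 61.2] wrist_force: [0.9, -0.1, -0.1] gripper_width: 64.0 grip_force: 0.0
```

```bash
f(){ grep -E "eef|wrist_f|width|grip_f" | tr '\n' ' '; echo; }
python3 -m pendant '[0,0,0,0,0,0,0.4,0,0,0,0,0,0,0.35,0,0,0,0,0,0,0.3,0,0,0,0,0,0,0.3,0,0,0,0,0,0,0.3,0,0,0,0,0,0,0.3]'|f
python3 -m pendant '[0,0,-0.003,0,0,0,0.3,0,0,-0.006,0,0,0,0.3,0,0,-0.01,0,0,0,0.3,0,0,-0.02,0,0,0,0.3,0,0,-0.03,0,0,0,0.3,0,0,-0.03,0,0,0,0.3]'|f
python3 - <<'E'
from h import *
p=get_image("side"); print(sense()["eef_pos"])
cv2.imwrite("pics/g3.png",cv2.resize(p["image"][120:210,230:350],(800,600),interpolation=cv2.INTER_CUBIC))
E
```

```text
eef_pos: [452.7, -215.1, 61.1] wrist_force: [-1.1, 1.5, 1.6] gripper_width: 61.2 grip_force: 30.0 
eef_pos: [453.2, -215.4, 74.1] wrist_force: [-0.3, -0.8, -0.9] gripper_width: 61.2 grip_force: 30.0 
[ 453.11693159 -215.21837557   73.73030952]
```

View pics/g3.png

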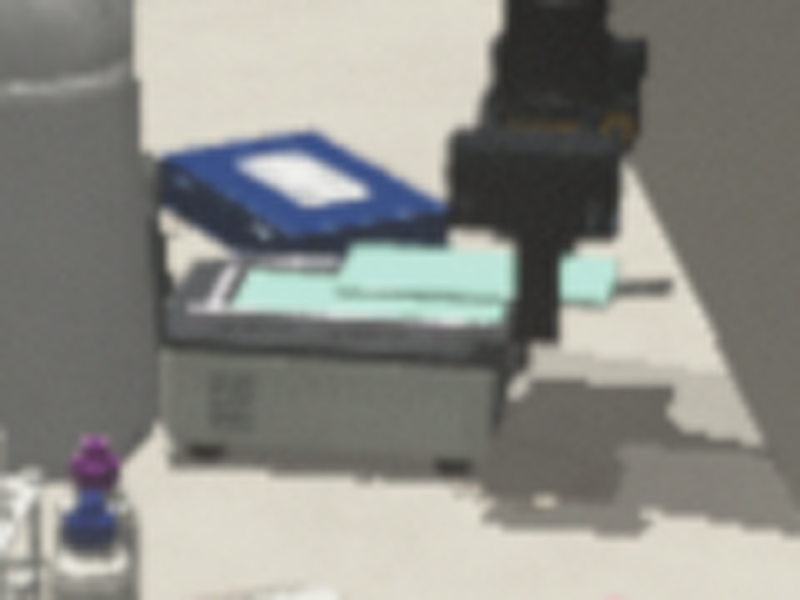

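Side view shows the upper cover level in the fingers (around (430,275)) and the lower cover still in its bay ((370,295)). Next I refine the chamber pose from both views while it is unobstructed.

```bash
cat > cham.py <<'E'
from h import *
def W(v,X):
    c,s=np.cos(v[2]/50),np.sin(v[2]/50); return [v[0]+c*X[0]-s*X[1],v[1]+s*X[0]+c*X[1],X[2]]
def box(x0,x1,y,z0,z1): return [(x,yy,z) for x in(x0,x1) for yy in(-y,y) for z in(z0,z1)]
def fitch(views,v0,verbose=0):
    def res(p,roi,v):
        x,y,w,h=roi; S=6; lab=np.zeros((h*S,w*S),np.uint8); t,bt,bw=v[3:6]
        def hull(Xs,k):
            q=np.array([(proj(p,W(v,X))-[x,y]+.5)*S-.5 for X in Xs]).astype(np.float32)
            cv2.fillPoly(lab,[np.round(cv2.convexHull(q)*16).astype(np.int32)],k,shift=4)
        hull(box(-73,73,37,0,4),1); hull(box(-66,60,29,4,45),2); hull(box(-66,60,29,45,45),3); hull(box(-66+t,60-t,29-t,45,45),4); hull(box(60,60+bt,bw,4,45),6); hull(box(60,60+bt,bw,45,51),5)
        A=np.stack([cv2.resize((lab==k).astype(np.float32),(w,h),interpolation=cv2.INTER_AREA).ravel() for k in range(7)],1)
        I=p["image"][y:y+h,x:x+w].reshape(-1,3).astype(float)
        C=np.linalg.lstsq(A.T@A+1e-3*np.eye(7),A.T@I,rcond=None)[0]; E=np.clip(np.abs(I-A@C),0,60)
        return (E**2).sum()/1e4
    cost=lambda v:sum(res(p,r,v) for p,r in views)+ (1e3 if min(v[3:6])<1 else 0)
    v0=np.array(v0,float); r=min((minimize(cost,v0+d,method="Nelder-Mead",options=dict(initial_simplex=v0+d+np.vstack([np.zeros(6),np.diag([4,4,3,1.5,2,2])]),maxiter=500,xatol=.02,fatol=.01)) for d in(0,np.array([-2,2,1.5,0,0,0]))),key=lambda r:r.fun)
    return r.x,r.fun
if __name__=="__main__":
    pt=get_image("top");ps=get_image("side"); T=(pt,(194,202,48,72));S=(ps,(268,231,72,42)); v0=[528.2,234.1,-4.6,3,4,30]
    for n,L in(("top",[T]),("side",[S]),("both",[T,S])):
        v,f=fitch(L,v0); print(n,v.round(2),"yaw",np.degrees(v[2]/50).round(2),round(f,1))
    I=[]
    for p,(x,y,w,h) in(T,S):
        im=cv2.resize(p["image"][y:y+h,x:x+w],(400,500),interpolation=cv2.INTER_CUBIC)
        for L in([(-66,-29,45),(60,-29,45),(60,29,45),(-66,29,45)],[(-73,-37,4),(73,-37,4),(73,37,4),(-73,37,4)]):
            q=np.array([((proj(p,W(v,X))+.5-[x,y])*[400/w,500/h]-.5) for X in L]); cv2.polylines(im,[np.round(q*16).astype(np.int32)],True,(0,0,255),1,cv2.LINE_AA,4)
        I.append(im)
    cv2.imwrite("pics/ch.png",np.hstack(I))
E
python3 cham.py
```

```text
top [528.89 235.55  -5.37   3.33   5.97  29.93] yaw -6.16 520.4
side [528.4  236.35  -5.39   5.1    5.66  27.43] yaw -6.18 258.8
both [528.52 235.45  -4.81   5.1    6.15  28.46] yaw -5.52 795.5
```

View pics/ch.png

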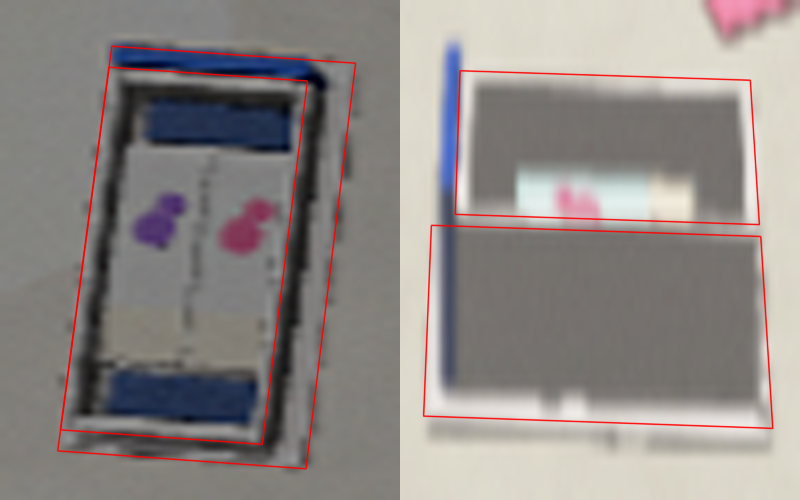

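```bash
f(){ grep -E "eef|wrist_f|width|grip_f" | tr '\n' ' '; echo; }
python3 -m pendant '[0,0,-0.02,0,0,0,0.3,0,0,-0.05,0,0,0,0.3,0,0,-0.09,0,0,0,0.3,0,0,-0.13,0,0,0,0.3,0,0.02,-0.17,0,0,0,0.3,0.003,0.05,-0.2,0,0,0,0.3,0.006,0.1,-0.215,0,0,0,0.3,0.009,0.15,-0.215,0,0,0,0.3,0.012,0.2,-0.215,0,0,0,0.3,0.015,0.25,-0.215,0,0,0,0.3]'|f
python3 -m pendant '[0.003,0.05,0,0,0,0,0.3,0.006,0.1,0,0,0,0,0.3,0.009,0.15,0,0,0,0,0.3,0.012,0.2,0,0,0,0,0.3,0.015,0.25,0,0,0,0,0.3,0.017,0.28,0,0,0,0,0.3,0.018,0.295,0,0,0,0,0.3,0.018,0.295,0,0,0,0,0.3]'|f
python3 calc.py 448.8 242.8 110 -5.6
```

```text
eef_pos: [469.9, -115.8, 160.5] wrist_force: [0.7, -0.5, -0.9] gripper_width: 61.4 grip_force: 30.0 
eef_pos: [489.5, 1.1, 159.6] wrist_force: [0.0, -0.3, -1.0] gripper_width: 60.8 grip_force: 30.0 
t 13.1833 pos [489.5   1.1 159.6] F [ 0.  -0.3 -1. ] w 60.8 shift [0.2354 0.5659 0.1239] turn [ 0.      0.0001 -0.0412] q [-0.64  0.05  0.57  1.96 -0.03  1.14  1.28]
```

```bash
f(){ grep -E "eef|wrist_f|width|grip_f" | tr '\n' ' '; echo; }
python3 -m pendant '[0.01,0.03,0.01,0,0,-0.005,0.3,0.03,0.08,0.02,0,0,-0.01,0.3,0.05,0.13,0.03,0,0,-0.015,0.3,0.075,0.18,0.04,0,0,-0.02,0.3,0.1,0.23,0.05,0,0,-0.025,0.3,0.12,0.28,0.06,0,0,-0.03,0.3,0.14,0.33,0.07,0,0,-0.035,0.3,0.16,0.38,0.08,0,0,-0.041,0.3,0.18,0.43,0.09,0,0,-0.041,0.3,0.2,0.47,0.1,0,0,-0.041,0.3]'|f
python3 -m pendant '[0.018,0.05,0.012,0,0,0,0.3,0.028,0.08,0.02,0,0,0,0.3,0.033,0.09,0.023,0,0,0,0.3,0.033,0.09,0.023,0,0,0,0.3,0.033,0.09,0.023,0,0,0,0.3]'|f
python3 calc.py 448.8 242.8 42 -5.6
```

```text
eef_pos: [453.7, 203.5, 118.7] wrist_force: [-0.2, -0.1, -0.5] gripper_width: 61.2 grip_force: 30.0 
eef_pos: [444.8, 237.7, 109.9] wrist_force: [0.1, -0.7, -0.9] gripper_width: 60.9 grip_force: 30.0 
t 14.4333 pos [444.8 237.7 109.9] F [ 0.1 -0.7 -0.9] w 60.9 shift [-0.0088  0.0137  0.1697] turn [-0.0002  0.     -0.0009] q [-0.9   0.14  0.35  1.98 -0.06  1.04  0.94]
```

Align, come down to just above the rim, then look at both views numerically before touching.

```bash
f(){ grep -E "eef|wrist_f|width|grip_f" | tr '\n' ' '; echo; }
python3 -m pendant '[-0.009,0.013,0.03,0,0,-0.001,0.3,-0.009,0.013,0.07,0,0,-0.001,0.3,-0.009,0.013,0.11,0,0,-0.001,0.3,-0.009,0.013,0.14,0,0,-0.001,0.3,-0.009,0.013,0.155,0,0,-0.001,0.3,-0.009,0.013,0.155,0,0,-0.001,0.3,-0.009,0.013,0.155,0,0,-0.001,0.3]'|f
python3 calc.py 448.8 242.8 37 -5.6
python3 - <<'E'
from h import *
out=[]
for n,(x,y,w,h) in(("top",(184,196,66,110)),("side",(262,210,90,70))):
    p=get_image(n); im=cv2.resize(p["image"][y:y+h,x:x+w],(400,500),interpolation=cv2.INTER_CUBIC)
    q=np.array([((proj(p,X)+.5-[x,y])*[400/w,500/h]-.5) for X in rectW([481.6,239.6,62.5,np.radians(-5.6)])]); print(q.round().tolist())
    cv2.polylines(im,[np.round(q*16).astype(np.int32)],True,(0,0,255),1,cv2.LINE_AA,4)
    out.append(im)
cv2.imwrite("pics/pl.png",np.hstack(out))
E
```

```text
eef_pos: [449.0, 242.7, 48.3] wrist_force: [-0.0, -0.4, -1.0] gripper_width: 61.4 grip_force: 30.0 
t 15.0167 pos [449.  242.7  48.3] F [-0.  -0.4 -1. ] w 61.4 shift [0.0006 0.0002 0.0283] turn [-0.0001  0.0001 -0.0001] q [-0.89  0.24  0.34  2.01 -0.1   0.91  0.98]
[[238.0, 408.0], [273.0, 156.0], [116.0, 145.0], [77.0, 397.0]]
[[393.0, 151.0], [152.0, 145.0], [152.0, 235.0], [405.0, 242.0]]
```

View pics/pl.png

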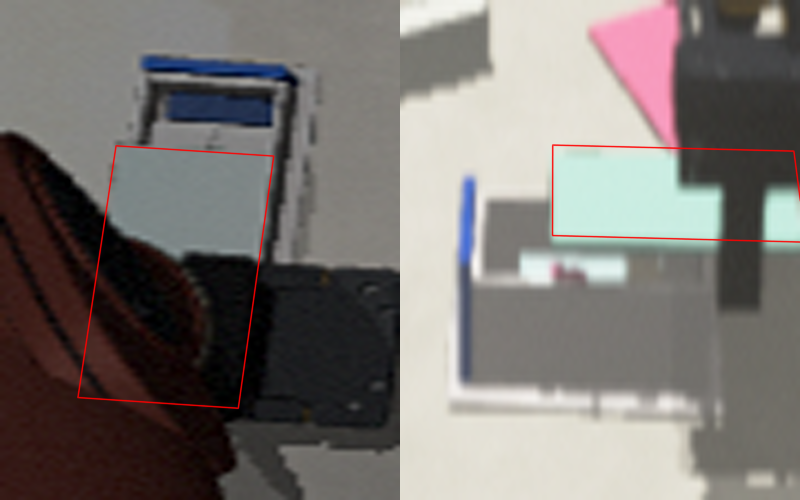

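Cover matches the predicted outline in both views (top corners at panel (116,145) and (273,156)). It lies about a third open over the chamber, but looks a little left of its axis. I'll measure that in rectified top views.

Run:
```python
from h import *
p0=get_image("top"); im0=cv2.imread("pics/top0.png")
def warp(im,cx,cy,yaw,z,xs,ys):
    a=np.radians(yaw);c,s=np.cos(a),np.sin(a)
    uv=np.array([[proj(p0,[cx+c*x-s*y,cy+s*x+c*y,z]) for y in ys] for x in xs]).astype(np.float32)
    return cv2.remap(im,uv[...,0],uv[...,1],cv2.INTER_CUBIC).astype(float)
ys=np.arange(-44,44.1,2)
for yaw in(-5.2,-6.0):
    A=warp(im0,528.4,234.5,yaw,45,np.arange(-50,46,2),ys).mean(2)
    for lo,hi in((0,16),(16,32),(32,48)): print(yaw,lo,[int(v) for v in A[lo:hi].mean(0)])
print(ys.astype(int).tolist())
B=warp(im0,528.4,234.5,-5.5,51,np.arange(60,68,1),ys); d=(B[...,0]-B[...,2]).mean(0); print("bar",d.astype(int).tolist())
xs=np.arange(50,74,1.); B=warp(im0,528.4,234.5,-5.5,45,xs,np.arange(-24,25,2)); 
for sl in (slice(0,8),slice(16,24)): print("barx",(B[:,sl,0]-B[:,sl,2]).mean(1).astype(int).tolist())
xs=np.arange(-80,-50,2.); B=warp(im0,528.4,234.5,-5.5,45,xs,np.arange(-20,21,2)).mean(2)
print("near",B[:,:10].mean(1).astype(int).tolist(),B[:,11:].mean(1).astype(int).tolist(),xs.astype(int).tolist())
# cover now
im=p0["image"]; B=warp(im,481.6,239.6,-5.6,61.5,np.arange(30,64,2),ys); g=(B[...,1]-B[...,2]); print("cov",g[:6].mean(0).astype(int).tolist(),g[11:].mean(0).astype(int).tolist())
B=warp(im,481.6,239.6,-5.6,61.5,np.arange(55,76,1),np.arange(-24,25,2)); g=(B[...,1]-B[...,2]); print("covfront",g[:,:10].mean(1).astype(int).tolist(),g[:,15:].mean(1).astype(int).tolist())
```

```text
-5.2 0 [114, 103, 102, 117, 114, 86, 34, 33, 75, 115, 98, 93, 96, 97, 97, 98, 98, 97, 96, 96, 94, 87, 94, 99, 98, 98, 97, 98, 98, 98, 99, 101, 97, 66, 33, 50, 97, 117, 110, 114, 113, 113, 114, 113, 113]
-5.2 16 [108, 94, 106, 117, 111, 69, 24, 44, 86, 115, 112, 113, 107, 101, 100, 101, 104, 108, 115, 116, 103, 98, 115, 116, 108, 99, 95, 98, 100, 103, 109, 118, 117, 75, 33, 64, 111, 115, 114, 117, 117, 117, 118, 118, 118]
-5.2 32 [102, 87, 110, 117, 106, 60, 25, 51, 98, 110, 86, 89, 86, 86, 87, 91, 93, 93, 93, 92, 86, 85, 94, 92, 87, 85, 86, 88, 91, 92, 98, 106, 95, 53, 36, 72, 114, 119, 118, 119, 119, 119, 119, 119, 119]
-6.0 0 [112, 100, 106, 117, 110, 75, 26, 41, 88, 114, 92, 94, 96, 97, 97, 97, 97, 96, 96, 96, 93, 87, 96, 99, 99, 98, 98, 99, 98, 99, 100, 102, 92, 56, 33, 60, 107, 115, 111, 114, 113, 113, 113, 113, 113]
-6.0 16 [108, 94, 107, 117, 111, 67, 23, 45, 86, 116, 112, 113, 108, 101, 100, 101, 103, 108, 115, 115, 103, 98, 115, 116, 109, 99, 95, 98, 100, 102, 109, 118, 117, 74, 33, 65, 112, 115, 114, 118, 117, 117, 118, 118, 118]
-6.0 32 [106, 87, 104, 119, 110, 73, 27, 43,
[... 695 characters left out ...]
81, 83, 77, 57, 30, 5, -6, -4, -2, -1]
near [115, 115, 116, 109, 106, 94, 50, 64, 119, 128, 62, 35, 47, 47, 46] [116, 116, 118, 106, 86, 83, 61, 62, 113, 128, 77, 40, 50, 52, 55] [-80, -78, -76, -74, -72, -70, -68, -66, -64, -62, -60, -58, -56, -54, -52]
cov [-2, -2, -2, -2, -2, 0, 4, 8, 7, 7, 7, 7, 7, 8, 8, 7, 7, 8, 8, 8, 9, 8, 8, 8, 9, 9, 9, 9, 9, 9, 9, 9, 10, 9, 10, 10, 10, 7, 2, 0, 0, 0, 0, 0, 0] [-1, -2, -2, -2, -2, 0, 5, 9, 7, 7, 7, 8, 8, 8, 8, 8, 8, 8, 8, 9, 8, 7, 8, 10, 9, 8, 9, 9, 9, 10, 10, 10, 10, 10, 10, 11, 11, 8, 2, 0, -1, 1, 0, 0, 0]
covfront [8, 8, 8, 8, 8, 8, 8, 7, 8, 7, 7, 6, 4, 2, 0, 0, -1, -1, -1, 0, 0] [9, 9, 9, 9, 10, 10, 10, 9, 10, 9, 8, 6, 3, 0, -1, -1, 0, 0, 0, 0, 0]
```

```bash
f(){ grep -E "eef|wrist_f|width|grip_f" | tr '\n' ' '; echo; }
python3 calc.py 449.0 243.3 38 -6.1
python3 -m pendant '[0,0.001,0.008,0,0,0.003,0.3,0,0.001,0.016,0,0,0.003,0.3,0,0.001,0.022,0,0,0.003,0.3,0,0.001,0.025,0,0,0.003,0.3,0,0.001,0.025,0,0,0.003,0.3]'|f
python3 calc.py 449.0 243.3 36 -6.1
```

```text
t 15.1667 pos [449.2 243.5  48.9] F [ 0.5  0.1 -0.8] w 60.9 shift [ 0.0006 -0.0006  0.0272] turn [0.0003 0.0004 0.0029] q [-0.89  0.24  0.34  2.01 -0.1   0.91  0.98]
eef_pos: [448.3, 243.6, 37.5] wrist_force: [0.0, -0.1, -1.0] gripper_width: 61.4 grip_force: 30.0 
t 15.5833 pos [448.3 243.6  37.5] F [ 0.  -0.1 -1. ] w 61.4 shift [-0.0018 -0.0006  0.0037] turn [-0.0002 -0.0002  0.0001] q [-0.89  0.25  0.34  2.02 -0.11  0.88  0.97]
```

```bash
f(){ grep -E "eef|wrist_f" | tr '\n' ' '; echo; }
python3 -m pendant '[0,0,0.001,0,0,0,0.3,0,0,0.001,0,0,0,0.3]'|f
python3 -m pendant '[0,0,0.001,0,0,0,0.3,0,0,0.001,0,0,0,0.3]'|f
python3 -m pendant '[0,0,0.001,0,0,0,0.3,0,0,0.001,0,0,0,0.3]'|f
```

```text
eef_pos: [448.6, 243.8, 37.5] wrist_force: [0.4, 0.2, -0.2] 
eef_pos: [448.6, 243.8, 37.1] wrist_force: [-0.2, 1.4, -1.5] 
eef_pos: [448.6, 243.8, 36.7] wrist_force: [0.3, 0.2, -0.4]
```

```bash
f(){ grep -E "eef|wrist_f" | tr '\n' ' '; echo; }
python3 -m pendant '[0,0,0.001,0,0,0,0.3,0,0,0.001,0,0,0,0.3]'|f
python3 -m pendant '[0,0,0.001,0,0,0,0.3,0,0,0.001,0,0,0,0.3]'|f
```

```text
eef_pos: [448.6, 243.8, 36.3] wrist_force: [0.6, 0.2, -1.7] 
eef_pos: [448.7, 243.9, 36.1] wrist_force: [-0.2, 0.0, 1.7]
```

```bash
f(){ grep -E "eef|wrist_f|width" | tr '\n' ' '; echo; }
python3 -m pendant '[0,0,0,0,0,0,0.45,0,0,0,0,0,0,0.5,0,0,0,0,0,0,0.6,0,0,0,0,0,0,0.75,0,0,0,0,0,0,0.75,0,0,0,0,0,0,0.75]'|f
python3 -m pendant '[0,0,-0.01,0,0,0,0.75,0,0,-0.03,0,0,0,0.75,0,0,-0.06,0,0,0,0.75,0,0,-0.1,0,0,0,0.75,0,0,-0.13,0,0,0,0.3,-0.03,0,-0.14,0,0,0,-0.72,-0.08,0,-0.14,0,0,0,-0.72,-0.112,0,-0.14,0,0,0,-0.72,-0.112,0,-0.14,0,0,0,-0.72,-0.112,0,-0.14,0,0,0,-0.72]'|f
python3 calc.py 493.4 238 62 -6.1
python3 - <<'E'
from h import *
p=get_image("side");P,f=fitcover([p],[483.5,239,49,-.107],[(268,215,100,50)],49); print(P.round(2),f)
E
```

```text
eef_pos: [448.6, 243.7, 35.9] wrist_force: [0.3, -0.5, 0.2] gripper_width: 75.3 
eef_pos: [493.4, 238.8, 92.3] wrist_force: [-1.0, -0.1, -0.4] gripper_width: 44.2 
t 17.75 pos [493.4 238.8  92.3] F [-1.  -0.1 -0.4] w 44.2 shift [-0.0002 -0.0019  0.0758] turn [-0.0001  0.     -0.0003] q [-0.85  0.25  0.37  1.89 -0.11  1.02  1.02]
[ 4.8285e+02  2.4290e+02  4.9000e+01 -9.0000e-02] 31.7131831774104
```

```bash
f(){ grep -E "eef|wrist_f|width" | tr '\n' ' '; echo; }
python3 -m pendant '[0,0,0.01,0,0,0,-0.72,0,-0.001,0.03,0,0,0,-0.72,0,-0.001,0.05,0,0,0,-0.72,0,-0.001,0.065,0,0,0,-0.72,0,-0.001,0.075,0,0,0,-0.72,0,-0.001,0.077,0,0,0,-0.72,0,-0.001,0.077,0,0,0,-0.72]'|f
python3 -m pendant '[0,0,0.0025,0,0,0,-0.72,0,0,0.0025,0,0,0,-0.72]'|f
python3 -m pendant '[0,0,0.0025,0,0,0,-0.72,0,0,0.0025,0,0,0,-0.72]'|f
```

```text
eef_pos: [492.8, 238.5, 60.6] wrist_force: [0.8, -0.0, -0.0] gripper_width: 12.6 
eef_pos: [493.3, 238.7, 60.2] wrist_force: [-0.3, -1.0, -0.5] gripper_width: 12.2 
eef_pos: [493.2, 238.7, 59.2] wrist_force: [-0.2, -0.2, -0.0] gripper_width: 12.1
```

```bash
f(){ grep -E "eef|wrist_f" | tr '\n' ' '; echo; }
python3 -m pendant '[0,0,0.0015,0,0,0,-0.72,0,0,0.0015,0,0,0,-0.72]'|f
python3 -m pendant '[0,0,0.001,0,0,0,-0.72,0,0,0.001,0,0,0,-0.72]'|f
python3 -m pendant '[0,0,0.001,0,0,0,-0.72,0,0,0.001,0,0,0,-0.72]'|f
```

```text
eef_pos: [493.1, 238.6, 58.5] wrist_force: [0.3, -0.4, -0.1] 
eef_pos: [493.1, 238.6, 58.1] wrist_force: [-0.0, -0.4, 0.3] 
eef_pos: [493.1, 238.6, 57.7] wrist_force: [0.4, -0.2, 0.2]
```

```bash
f(){ grep -E "eef|wrist_f" | tr '\n' ' '; echo; }
python3 -m pendant '[0,0,0.001,0,0,0,-0.72,0,0,0.001,0,0,0,-0.72]'|f
python3 -m pendant '[0,0,0.0007,0,0,0,-0.72,0,0,0.0007,0,0,0,-0.72]'|f
```

```text
eef_pos: [493.3, 238.7, 57.5] wrist_force: [0.1, -0.7, 2.3] 
eef_pos: [493.4, 238.8, 57.5] wrist_force: [-0.2, -1.0, 6.0]
```

```bash
f(){ grep -E "eef|wrist_f" | tr '\n' ' '; echo; }
python3 -m pendant '[-0.003,0,-0.0004,0,0,0,-0.72,-0.008,0,-0.0004,0,0,0,-0.72,-0.014,0,-0.0004,0,0,0,-0.72,-0.02,0,-0.0004,0,0,0,-0.72,-0.026,0,-0.0004,0,0,0,-0.72,-0.032,0,-0.0004,0,0,0,-0.72,-0.038,0,-0.0004,0,0,0,-0.72,-0.044,0,-0.0004,0,0,0,-0.72,-0.05,0,-0.0004,0,0,0,-0.72,-0.05,0,-0.0004,0,0,0,-0.72]'|f
python3 -m pendant '[-0.004,0,0,0,0,0,-0.72,-0.009,0,0,0,0,0,-0.72,-0.014,0,0,0,0,0,-0.72,-0.018,0,0,0,0,0,-0.72,-0.022,0,0,0,0,0,-0.72,-0.025,0,0,0,0,0,-0.72,-0.028,0,0,0,0,0,-0.72,-0.028,0,0,0,0,0,-0.72]'|f
python3 - <<'E'
from h import *
p=get_image("side")
cv2.imwrite("pics/sl.png",cv2.resize(p["image"][225:280,262:350],(800,500),interpolation=cv2.INTER_CUBIC))
E
```

```text
eef_pos: [513.9, 236.6, 57.5] wrist_force: [1.3, 0.0, 3.9] 
eef_pos: [524.6, 235.5, 57.5] wrist_force: [-0.6, -0.6, 5.3]
```

View pics/sl.png

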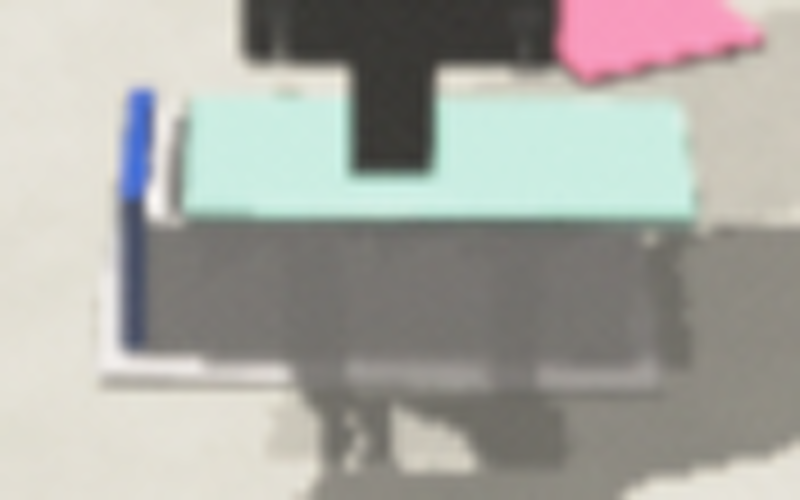

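Side view shows the cover flat on the rim and sliding straight, with about 9 mm left to the blue stop (panel 150 to 186). Creep the rest, feeling the force.

```bash
f(){ grep -E "eef|wrist_f" | tr '\n' ' '; echo; }
python3 -m pendant '[-0.003,0,0,0,0,0,-0.72,-0.006,0,0,0,0,0,-0.72,-0.009,0,0,0,0,0,-0.72,-0.012,0,0,0,0,0,-0.72,-0.015,0,0,0,0,0,-0.72,-0.015,0,0,0,0,0,-0.72]'|f
python3 -m pendant '[-0.0025,0,0,0,0,0,-0.72,-0.0025,0,0,0,0,0,-0.72]'|f
```

```text
eef_pos: [530.5, 234.9, 57.5] wrist_force: [-0.4, -0.3, 4.7] 
eef_pos: [531.4, 234.8, 57.5] wrist_force: [-0.7, 0.9, 6.0]
```

```bash
f(){ grep -E "eef|wrist_f" | tr '\n' ' '; echo; }
python3 -m pendant '[-0.0015,0,0,0,0,0,-0.72,-0.0015,0,0,0,0,0,-0.72]'|f
python3 -m pendant '[-0.0015,0,0,0,0,0,-0.72,-0.0015,0,0,0,0,0,-0.72]'|f
```

```text
eef_pos: [532.0, 234.7, 57.5] wrist_force: [-1.1, -0.1, 6.0] 
eef_pos: [532.6, 234.7, 57.5] wrist_force: [-0.1, 0.1, 6.7]
```

```bash
f(){ grep -E "eef|wrist_f" | tr '\n' ' '; echo; }
python3 -m pendant '[-0.0015,0,0,0,0,0,-0.72,-0.0015,0,0,0,0,0,-0.72]'|f
python3 -m pendant '[-0.0015,0,0,0,0,0,-0.72,-0.0015,0,0,0,0,0,-0.72]'|f
```

```text
eef_pos: [533.2, 234.6, 57.5] wrist_force: [-0.3, -0.8, 6.2] 
eef_pos: [533.7, 234.6, 57.5] wrist_force: [-0.6, 0.8, 6.7]
```

```bash
f(){ grep -E "eef|wrist_f" | tr '\n' ' '; echo; }
python3 -m pendant '[-0.0015,0,0,0,0,0,-0.72,-0.0015,0,0,0,0,0,-0.72]'|f
```

```text
eef_pos: [534.0, 234.5, 57.5] wrist_force: [-2.7, 0.3, 7.4]
```

```bash
f(){ grep -E "eef|wrist_f" | tr '\n' ' '; echo; }
python3 -m pendant '[-0.0005,0,0,0,0,0,-0.72,-0.0005,0,0,0,0,0,-0.72]'|f
python3 - <<'E'
from h import *
from cham import fitch
ps=get_image("side"); im=ps["image"]
# bar left/right edge columns and cover left edge along rows
b=im.astype(int)
for r in range(237,248): 
    row=b[r,268:290]; print(r,(row[:,0]-row[:,2]).tolist(),(row[:,1]-row[:,2]).tolist()) if r in(240,243,246) else 0
E
```

```text
eef_pos: [534.0, 234.6, 57.5] wrist_force: [-3.3, 0.0, 7.8] 
240 [-13, -12, -12, -13, -13, -13, -11, 44, 117, 136, 71, 32, 24, 24, 23, 24, 23, 25, 23, 24, 24, 22] [-4, -3, -3, -4, -3, -3, -3, 11, 33, 41, 34, 41, 34, 35, 34, 34, 34, 36, 34, 35, 35, 33]
243 [-14, -14, -12, -14, -14, -14, -8, 65, 131, 138, 63, 30, 24, 23, 23, 22, 23, 23, 23, 24, 23, 24] [-4, -4, -3, -4, -4, -4, -2, 13, 38, 45, 39, 39, 35, 34, 34, 33, 34, 34, 34, 35, 34, 35]
246 [-12, -13, -13, -14, -13, -14, -5, 58, 103, 77, 30, 21, 24, 24, 23, 24, 23, 23, 24, 24, 24, 23] [-3, -3, -3, -3, -2, -3, -1, 12, 28, 25, 33, 31, 35, 35, 34, 34, 34, 34, 35, 35, 34, 33]
```

The stop is felt: the tool stands still while the level force rises to 3.3 N, and no gap shows at the stop. Lift off and check from above.

```bash
f(){ grep -E "eef|wrist_f" | tr '\n' ' '; echo; }
python3 -m pendant '[0,0,-0.001,0,0,0,-0.72,0,0,-0.002,0,0,0,-0.72,0,0,-0.01,0,0,0,-0.72,0,0,-0.04,0,0,0,-0.72,0,0,-0.1,0,0,0,-0.72,0.02,0,-0.2,0,0,0,-0.72,0.08,-0.08,-0.3,0,0,0,-0.72,0.12,-0.16,-0.3,0,0,0,-0.72,0.12,-0.26,-0.3,0,0,0,-0.72,0.12,-0.36,-0.3,0,0,0,-0.72]'|f
python3 -m pendant '[0,-0.1,0,0,0,0,-0.72,0,-0.2,0,0,0,0,-0.72,0,-0.25,0,0,0,0,-0.72,0,-0.25,0,0,0,0,-0.72,0,-0.25,0,0,0,0,-0.72]'|f
cat > chk.py <<'E'
from h import *
p=get_image("top");ps=get_image("side")
for n,a,r in(("top",[p],[(194,196,50,90)]),("side",[ps],[(280,225,70,30)])):
    P,f=fitcover(a,[524.2,234.7,49,-.107],r,49); print(n,P[:3].round(1),np.degrees(P[3]).round(2),round(f,1))
def warp(cx,cy,yaw,z,xs,ys):
    a=np.radians(yaw);c,s=np.cos(a),np.sin(a)
    uv=np.array([[proj(p,[cx+c*x-s*y,cy+s*x+c*y,z]) for y in ys] for x in xs]).astype(np.float32)
    return cv2.remap(p["image"],uv[...,0],uv[...,1],cv2.INTER_CUBIC).astype(float)
ys=np.arange(-40,41,2); B=warp(529.2,234.2,-6.1,49,np.arange(-64,54,2),ys); g=B[...,1]-B[...,2]
for sl in(slice(0,14),slice(44,59)): print("cov",g[sl].mean(0).astype(int).tolist())
print(ys.tolist())
B=warp(529.2,234.2,-6.1,51,np.arange(60,68,1),ys); print("bar",(B[...,0]-B[...,2]).mean(0).astype(int).tolist())
B=warp(529.2,234.2,-6.1,49,np.arange(50,72,1.),np.arange(-24,25,2))
for sl in(slice(0,8),slice(16,24)): print("barx",(B[:,sl,0]-B[:,sl,2]).mean(1).astype(int).tolist(),B[:,sl].mean(2).mean(1).astype(int).tolist())
B=warp(529.2,234.2,-6.1,49,np.arange(-80,-60,1.),np.arange(-24,25,2)); g=B[...,1]-B[...,2]
for sl in(slice(0,8),slice(16,24)): print("near",g[:,sl].mean(1).astype(int).tolist())
print(sense()["clock"])
E
python3 chk.py
```

```text
eef_pos: [470.8, 97.2, 179.1] wrist_force: [1.1, 0.3, 0.3] 
eef_pos: [460.9, -2.7, 178.1] wrist_force: [1.4, 0.7, 0.2] 
top [529.6 234.4  49. ] -5.07 95.1
side [521.  239.5  49. ] -5.64 21.3
cov [-2, -2, -3, 0, 4, 7, 7, 7, 7, 7, 8, 8, 7, 7, 7, 8, 9, 8, 8, 8, 9, 9, 8, 8, 9, 9, 9, 9, 9, 9, 10, 10, 9, 10, 10, 6, 0, -3, -2, -2, -2]
cov [-2, -2, -2, -1, 1, 6, 7, 8, 8, 8, 8, 8, 8, 8, 9, 9, 8, 8, 9, 9, 9, 9, 9, 9, 9, 9, 10, 9, 9, 10, 10, 10, 10, 10, 10, 9, 4, 0, 0, 0, 0]
[-40, -38, -36, -34, -32, -30, -28, -26, -24, -22, -20, -18, -16, -14, -12, -10, -8, -6, -4, -2, 0, 2, 4, 6, 8, 10, 12, 14, 16, 18, 20, 22, 24, 26, 28, 30, 32, 34, 36, 38, 40]
bar [-1, -1, -1, 0, 1, 10, 42, 76, 70, 70, 73, 68, 64, 67, 64, 62, 60, 61, 63, 66, 70, 70, 70, 73, 71, 66, 67, 65, 62, 62, 63, 63, 71, 77, 59, 19, -8, -2, -2, -2, -2]
barx [9, 8, 9, 8, 8, 8, 6, 2, 2, 18, 47, 75, 92, 94, 89, 78, 54, 20, -7, -18, -13, -9] [131, 131, 132, 132, 133, 134, 135, 136, 126, 94, 61, 47, 56, 68, 70, 70, 79, 97, 117, 129, 132, 131]
barx [10, 10, 10, 10, 10, 10, 7, 3, 8, 24, 47, 71, 87, 92, 90, 76, 48, 18, -4, -7, -3, -1] [131, 130, 131, 131, 132, 133, 137, 137, 114, 70, 37, 38, 59, 73, 72, 72, 82, 99, 119, 134, 140, 139]
near [-2, -2, -2, -2, -1, -1, -1, -1, 0, 2, 5, 6, 7, 8, 7, 7, 8, 7, 7, 7]
near [-3, -3, -2, -1, -1, -2, -1, -1, 0, 3, 7, 9, 10, 10, 10, 9, 9, 10, 10, 9]
24.1667
```

Home against the stop, but the rectified top view says the cover is about 0.8° off the chamber's axis, touching at one corner. I'll square it with a gentle level push on its near edge, using both fingertips spread.

```bash
f(){ grep -E "eef|wrist_f|width" | tr '\n' ' '; echo; }
python3 calc.py 437.7 244 100 -6.1
python3 -m pendant '[0,0.1,0.02,0,0,0,-0.31,0.01,0.2,0.04,0,0,0,-0.31,0.02,0.3,0.06,0,0,0,-0.31,0.02,0.4,0.08,0,0,0,-0.31,0.02,0.5,0.1,0,0,0,-0.31,0.02,0.56,0.15,0,0,0,-0.31,0.02,0.6,0.19,0,0,0,-0.31,0.02,0.605,0.19,0,0,0,-0.31,0.02,0.605,0.19,0,0,0,-0.31]'|f
python3 calc.py 437.7 244 58 -6.1
```

```text
t 24.1667 pos [461.   -0.7 177.7] F [ 0.6  0.2 -0.5] w 12.4 shift [0.1225 0.6022 0.1944] turn [0.0002 0.0001 0.0003] q [-0.66 -0.04  0.55  2.    0.02  1.18  1.35]
eef_pos: [477.3, 241.5, 100.2] wrist_force: [0.2, -0.3, 0.9] gripper_width: 29.6 
t 24.9167 pos [477.3 241.5 100.2] F [ 0.2 -0.3  0.9] w 29.6 shift [ 0.099  -0.0037  0.1057] turn [-0.0006 -0.0006  0.0013] q [-0.87  0.22  0.36  1.91 -0.09  1.03  0.99]
```

```bash
f(){ grep -E "eef|wrist_f|width" | tr '\n' ' '; echo; }
python3 -m pendant '[0.05,0,0,0,0,0,-0.31,0.1,-0.002,0,0,0,0,-0.31,0.1,-0.002,0,0,0,0,-0.31,0.1,-0.002,0.03,0,0,0,-0.31,0.1,-0.002,0.06,0,0,0,-0.31,0.1,-0.002,0.09,0,0,0,-0.31,0.1,-0.002,0.1,0,0,0,-0.31,0.1,-0.002,0.1,0,0,0,-0.31,0.1,-0.002,0.1,0,0,0,-0.31]'|f
python3 calc.py 442.7 243.5 55 -6.1
```

```text
eef_pos: [439.3, 243.0, 62.0] wrist_force: [0.4, -0.7, -0.3] gripper_width: 29.9 
t 25.6667 pos [439.3 243.   62. ] F [ 0.4 -0.7 -0.3] w 29.9 shift [-0.0084  0.0021  0.0174] turn [ 0.0001  0.0002 -0.0002] q [-0.9   0.2   0.34  2.02 -0.08  0.93  0.94]
```

```bash
f(){ grep -E "eef|wrist_f" | tr '\n' ' '; echo; }
python3 -m pendant '[0,0.001,0.008,0,0,0,-0.31,0,0.001,0.017,0,0,0,-0.31,0,0.001,0.017,0,0,0,-0.31,-0.004,0.001,0.017,0,0,0,-0.31,-0.008,0.001,0.017,0,0,0,-0.31,-0.012,0.001,0.017,0,0,0,-0.31,-0.015,0.001,0.017,0,0,0,-0.31,-0.015,0.001,0.017,0,0,0,-0.31]'|f
python3 -m pendant '[-0.0025,0,0,0,0,0,-0.31,-0.0025,0,0,0,0,0,-0.31]'|f
python3 -m pendant '[-0.0025,0,0,0,0,0,-0.31,-0.0025,0,0,0,0,0,-0.31]'|f
```

```text
eef_pos: [445.1, 242.9, 54.5] wrist_force: [-0.1, 0.1, -0.2] 
eef_pos: [445.8, 242.9, 54.4] wrist_force: [0.3, -0.3, 0.4] 
eef_pos: [446.3, 242.8, 54.3] wrist_force: [-1.6, 0.2, 1.0]
```

```bash
f(){ grep -E "eef|wrist_f" | tr '\n' ' '; echo; }
python3 -m pendant '[-0.0025,0,0,0,0,0,-0.31,-0.0025,0,0,0,0,0,-0.31]'|f
python3 -m pendant '[-0.002,0,0,0,0,0,-0.31,-0.002,0,0,0,0,0,-0.31]'|f
```

```text
eef_pos: [447.2, 242.8, 54.3] wrist_force: [-3.6, 1.7, 1.8] 
eef_pos: [448.3, 242.6, 54.3] wrist_force: [-2.5, 1.3, -0.1]
```

```bash
python3 chk.py | grep -v cov; python3 -c "
from h import *
s=sense();print(np.round(s['wrist_force'],2),np.round(s['wrist_torque'],3),s['eef_pos'])
p=get_image('side');b=p['image'].astype(int)
for r in (240,243,265,266,267):
    row=b[r,266:290]; print(r,(row[:,0]-row[:,2]).tolist(),row.sum(1).tolist())
cv2.imwrite('pics/side_push.png',p['image'])"
```

```text
top [536.5 232.9  49. ] -5.58 308.9
side [520.9 238.7  49. ] -6.03 25.6
[-40, -38, -36, -34, -32, -30, -28, -26, -24, -22, -20, -18, -16, -14, -12, -10, -8, -6, -4, -2, 0, 2, 4, 6, 8, 10, 12, 14, 16, 18, 20, 22, 24, 26, 28, 30, 32, 34, 36, 38, 40]
bar [-1, 0, 0, 1, 6, 17, 42, 64, 58, 61, 64, 65, 62, 61, 63, 63, 61, 59, 57, 57, 59, 60, 60, 64, 66, 66, 61, 64, 65, 62, 59, 60, 60, 62, 50, 19, -6, -2, -2, -3, -2]
barx [9, 8, 8, 8, 8, 8, 8, 8, 7, 4, 0, 11, 41, 74, 93, 94, 88, 78, 59, 27, 0, -16] [130, 131, 131, 130, 130, 130, 130, 131, 133, 134, 130, 108, 79, 60, 57, 64, 67, 68, 76, 96, 117, 132]
barx [11, 10, 10, 9, 10, 10, 10, 10, 8, 3, 3, 18, 44, 73, 88, 91, 89, 79, 55, 24, -2, -10] [129, 129, 129, 129, 129, 129, 130, 131, 133, 138, 129, 96, 59, 42, 52, 67, 72, 73, 83, 100, 119, 133]
near [-3, -4, -3, -2, -2, -1, -1, -1, -1, -1, -1, -1, -1, -1, 0, 0, 0, 0, 0, 0]
near [-12, -13, -13, -12, -11, -10, -9, -9, -10, -9, -8, -7, -5, -3, -2, -1, 0, 0, 0, 0]
27.1
[-3.57  1.62  0.54] [0.13  0.777 0.043] [448.36520599 242.58807453  54.29898736]
240 [-13, -12, -12, -13, -13, -14, -13, -12, 27, 101
[... 434 characters left out ...]
, -15, -13, -8, -7, -8, -7, -7, -8, -7, -7, -7, -11, -11, -9, -7, -7, -7, -8, -11, -11] [669, 666, 669, 666, 660, 647, 669, 682, 681, 679, 677, 678, 679, 680, 679, 608, 562, 572, 668, 695, 698, 693, 631, 589]
266 [-14, -14, -14, -13, -13, -15, -12, -12, -11, -10, -10, -11, -10, -11, -12, -11, -10, -13, -11, -12, -10, -11, -11, -12] [669, 667, 667, 668, 662, 630, 571, 552, 548, 556, 556, 558, 564, 564, 580, 581, 579, 587, 608, 618, 624, 624, 614, 630]
267 [-14, -13, -14, -14, -15, -17, -15, -14, -15, -15, -14, -15, -14, -14, -16, -15, -14, -15, -13, -15, -15, -13, -14, -15] [664, 665, 667, 664, 657, 631, 568, 538, 537, 536, 534, 530, 525, 525, 531, 539, 537, 536, 541, 538, 538, 538, 543, 541]
```

The chamber crept about 2 mm during that push, so stop, back off and check.

```bash
f(){ grep -E "eef|wrist_f" | tr '\n' ' '; echo; }
python3 -m pendant '[0.004,0,0,0,0,0,-0.31,0.015,0,0,0,0,0,-0.31,0.04,0,0,0,0,0,-0.31,0.04,0,-0.05,0,0,0,-0.31,0.04,0,-0.12,0,0,0,-0.31,0.04,-0.06,-0.2,0,0,0,-0.31,0.0,-0.16,-0.28,0,0,0,-0.31,0.0,-0.26,-0.28,0,0,0,-0.31,0,-0.36,-0.28,0,0,0,-0.31,0,-0.46,-0.28,0,0,0,-0.31]'|f
python3 -m pendant '[0,-0.1,0,0,0,0,-0.31,0,-0.15,0,0,0,0,-0.31,0,-0.15,0,0,0,0,-0.31]'|f
cat > chk2.py <<'E'
from h import *
import sys
X,Y=float(sys.argv[1]),float(sys.argv[2])
p=get_image("top")
def warp(cx,cy,yaw,z,xs,ys):
    a=np.radians(yaw);c,s=np.cos(a),np.sin(a)
    uv=np.array([[proj(p,[cx+c*x-s*y,cy+s*x+c*y,z]) for y in ys] for x in xs]).astype(np.float32)
    return cv2.remap(p["image"],uv[...,0],uv[...,1],cv2.INTER_CUBIC).astype(float)
def cross(v,a,lvl):  # first & last crossing
    i=np.nonzero(v>lvl)[0]; lo,hi=i[0],i[-1]
    L=a[lo]-(v[lo]-lvl)/(v[lo]-v[lo-1])*(a[lo]-a[lo-1]); H=a[hi]+(v[hi]-lvl)/(v[hi]-v[hi+1])*(a[hi+1]-a[hi]); return L,H
def line(fn,xs):
    r=np.array([fn(x) for x in xs]); k=[np.polyfit(xs,r[:,i],1) for i in(0,1)]
    return [(np.degrees(np.arctan(q[0])).round(2),round(np.polyval(q,0),2)) for q in k]
ys=np.arange(-42,42.1,.5);yaw=-6.1
print("cover sides slope,offset", line(lambda x:cross((lambda B:(B[...,1]-B[...,2]).mean(0))(warp(X,Y,yaw,49,np.arange(x-3,x+3.1,1),ys)),ys,4.5),np.arange(-62,55,6.)))
xs=np.arange(-84,-50,.5)
print("near edge slope", line(lambda y:cross(np.append((lambda B:(B[...,1]-B[...,2]).mean(1))(warp(X,Y,yaw,49,xs,np.arange(y-2,y+2.1,1))),-5),np.append(xs,-49.5),4.5),np.arange(-24,25,4.))[0])
xs=np.arange(50,76,.5)
print("bar near/far edges", line(lambda y:cross((lambda B:(B[...,0]-B[...,2]).mean(1))(warp(X,Y,yaw,49,xs,np.arange(y-2,y+2.1,1))),xs,40),np.arange(-22,23,4.)))
print("bright front", line(lambda y:cross(np.append(-50,(lambda B:B.mean(2).mean(1))(warp(X,Y,yaw,49,xs[:24],np.arange(y-2,y+2.1,1)))),np.append(49.5,xs[:24]),95),np.arange(-22,23,4.))[1])
print("bar y ends", cross((lambda B:(B[...,0]-B[...,2]).mean(0))(warp(X,Y,yaw,51,np.arange(61,66,.5),ys)),ys,35))
# foot/near wall: sums of right & left dark lines below cover
for lo in(-60,-20,20):
    B=warp(X,Y,yaw,4,np.arange(lo,lo+30,2.),np.arange(-50,-34,1.)).mean(2).mean(0); print("footR",lo,B.astype(int).tolist())
E
python3 chk2.py 531.2 234; python3 -c "from h import *;print(sense()['clock'])"
```

```text
eef_pos: [429.3, 62.8, 167.2] wrist_force: [0.9, -0.9, 0.4] 
eef_pos: [422.2, 0.2, 166.5] wrist_force: [-0.1, 1.0, -0.2] 
cover sides slope,offset [(np.float64(0.14), np.float64(-32.01)), (np.float64(0.39), np.float64(30.69))]
near edge slope (np.float64(-0.67), np.float64(-70.36))
bar near/far edges [(np.float64(-0.06), np.float64(60.0)), (np.float64(-0.29), np.float64(66.49))]
bright front (np.float64(-0.83), np.float64(59.05))
bar y ends (np.float64(-28.885964912280702), np.float64(29.635593220338983))
footR -60 [125, 126, 126, 126, 126, 126, 126, 126, 127, 126, 121, 113, 102, 95, 97, 108]
footR -20 [124, 125, 125, 125, 125, 125, 125, 126, 125, 121, 114, 105, 98, 95, 99, 109]
footR 20 [123, 123, 123, 123, 124, 124, 124, 124, 125, 124, 120, 113, 101, 91, 89, 101]
28.2833
```

```bash
python3 -c "
from h import *
p=get_image('side');P,f=fitcover([p],[529,-231,70,-.227],[(245,150,75,22)],70);print('spare',P.round(2),f)
print({t:[round(float(v)) for v in spot_in(p,t)[0]['rect']] for t in('lab_timer','petri_2','wash_bottle') if spot_in(p,t)})
print(job_done())"
```

```text
spare [ 5.3458e+02 -2.4014e+02  7.0000e+01 -2.1000e-01] 55.60081074983875
{'lab_timer': [254, 206, 28, 19], 'petri_2': [284, 282, 44, 32], 'wash_bottle': [212, 222, 40, 93]}
the job is handed in; nothing more can be done
None
```

The job is handed in at about 28 s: the upper cover is shut on the chamber rim against the blue stop, within about half a degree of square and 1 mm off centre, and the lower cover is still in its bay. A last squaring push shoved the loose chamber about 2 mm.

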